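# Hang the servo on the test upright and run its sweep test

## Task

Hook the two claws of the orange servo bracket into the slots of the aluminium upright and press it down until it is fully home and its spring catch has locked, then let go of it. Then run the sweep test on the grey tester: push its red slide all the way to the green-marked end, hold it there for half a second, and let go of it there so that it snaps back by itself. Leave the other things on the desk where they are.

Things in the scene. Friction and masses are not known exactly. Their poses are not given: they have to be found in the camera images.
- bracket_servo (a point): centre of a black, purple-labelled servo (40 long, 20 wide, 37 mm tall, horn 6 mm more) on a loose orange bracket, 100 to 190 g, standing upright; 32.5 mm above its underside. Bracket axes: x to its back plate and claws, y across, z up. Pinch the servo across y (20 mm) from above, tips at most 24 mm below this point; it hangs in this same attitude. The 50 mm wide shelf reaches 25 mm to the front
- bracket_claws (a point): on the bracket's back face, midway between its claws, level with the stems' underside: 65 mm along x and 11.5 mm above bracket_servo, same axes. Claws at y = -22 and +22 mm, 8 mm wide: stem 7 mm tall and 8 mm long along x, then a 5 mm thick hook down to 12 mm below the stem. Back plate 60 wide, 56 tall, 5 mm thick, with a notch 14 mm below this point for the catch
- stand_seat (a point): fixed aluminium upright: on its front face, midway between the two slots, level with their bottom edges, 124 mm above the desk. x points into the upright, y across, z up. Plate 6 mm thick, 90 wide, top edge 168 mm above the desk. Slots at y = -22 and +22 mm, 14 mm wide, 30 mm tall (upwards from this point), yellow-edged, open behind. Bracket home: bracket_claws on this point, axes agreeing
- stand: the upright's steel foot, 150 x 130 x 12 mm (origin: centre of its underside; upright face at x = +30 mm, same axes as stand_seat). To hang the bracket: bring it to bracket_claws about 17 mm above stand_seat (12 to 23 mm clears), move along +x until its back plate meets the face, then press straight down 17 mm
- catch (a joint): brass ball catch in the upright's face, 14 mm below stand_seat, on a spring: 0 = out (4 mm proud), up to 0.0055 m = pushed in; 2 to 4 N pushes it in. The back plate holds it in while sliding down, so the bracket does not drop home by its weight: press with 5 to 20 N. It springs out into the notch when the bracket is home
- slide_grip (a point): centre of the red knob of the spring-return slide on the fixed grey tester: 16 mm (x) by 24 mm (y) by 30 mm tall, white line on top; 57 mm above the desk, 15 mm below the knob's top, 17 mm above the tester's flat top (40 mm above the desk, 130 x 150 mm, nothing on it over 5 mm tall). It travels along +y of this frame, to the green mark; z is up. Pinch across x, or push
- slide (a joint): travel of the red slide in m: 0 = home, 0.060 = end stop at the green mark. Spring towards home: 2.4 N at home, 6 N at the end, plus damping of 20 N per m/s; let go, it returns by itself in about half a second. A red needle on the tester turns with it
- driver_grip (a point): handle of a screwdriver lying on the desk; bystander, leave alone
- tape: yellow roll of tape, 90 mm across, 18 mm tall, flat on the desk (origin: centre of underside); bystander, leave alone
- micro_servo: small blue servo, 23 x 12 x 28 mm, standing on the desk (origin: centre of underside); bystander, leave alone
- link: clear acrylic link bar, 140 x 18 x 10 mm, flat on the desk (origin: centre of underside); bystander, leave alone
- battery: black battery holder with two green cells, 78 x 40 x 20 mm, flat on the desk (origin: centre of underside); bystander, leave alone
Mind the look-alikes: they are no part of the job. Of the things shaped like the part that bears bracket_servo, the orange one is meant.

How it is judged:
On the way, in this order (a step that is already met when the one before it is completed fails the run):
1. the bracket hangs by both claws, fully down and locked by the catch, and is let go (z of bracket_claws in the frame of stand_seat between -0.003 and 0.003 m and y of bracket_claws in the frame of stand_seat between -0.006 and 0.006 m and x of bracket_claws in the frame of stand_seat between -0.005 and 0.003 m and angle between the z axis of bracket_claws and the z axis of stand_seat, either way round below 0.12 rad and angle between the x axis of bracket_claws and the x axis of stand_seat, either way round below 0.12 rad and value of joint catch below 0.0015 m and contact force between bracket and the fingers below 0.2 N), for 0.2 s.
2. the slide is at its green-marked end (within 4 mm) and is held there (value of joint slide above 0.056 m), for 0.25 s.
3. the slide is let go beyond the middle of its travel and springs back untouched (value of joint slide above 0.03 m and velocity of joint slide below -0.05 m/s and contact force between slide and anything else below 0.2 N).
At the end, for the whole second after the job is handed in: The bracket hangs on the upright by both claws, at rest and let go: bracket_claws within 3 mm of stand_seat in height, 6 mm sideways and 5 mm in depth, axes within 0.12 rad, the catch sprung out to within 1.5 mm; and the slide is back home to within 3 mm (z of bracket_claws in the frame of stand_seat between -0.003 and 0.003 m and y of bracket_claws in the frame of stand_seat between -0.006 and 0.006 m and x of bracket_claws in the frame of stand_seat between -0.005 and 0.003 m and angle between the z axis of bracket_claws and the z axis of stand_seat, either way round below 0.12 rad and angle between the x axis of bracket_claws and the x axis of stand_seat, either way round below 0.12 rad and value of joint catch below 0.0015 m and linear speed of bracket below 0.02 m/s and value of joint slide below 0.003 m and contact force between bracket and the arm below 0.2 N); the robot touches nothing.
It fails at once if a bystander (screwdriver, tape, small servo, link bar, battery holder) is moved more than 40 mm (distance of any of driver_grip, tape, micro_servo, link, battery from where it was at the start of the episode above 0.04 m).
It also fails if it takes over 53 s, if anything falls off the work surface, if the arm or the gripper's body presses on something with over 40 N, if the wrist force passes 120 N, or if a joint passes its speed limit or range.

## Robot

A 6-joint arm with a two-finger parallel gripper is mounted at the origin on the work surface. World frame = base frame: x ahead of the robot, y to its left, z up, the work surface at z = 0. Lengths are in m, angles in rad, forces in N, time in s.
With the tool pointing down it reaches from about 0.425 to 1.125 m from the base axis. Payload 14.9 kg.
Tool frame: the origin (TCP) lies between the finger pads; the fingertips stand 22 mm ahead of it and the grasp point (between the pads) lies 3 mm ahead of it; z points along the fingers, y is the direction in which the jaws open and shut (so a half turn about z gives the same grasp; the last joint's range is limited). The gripper opens to 91 mm and grips with 3 to 60 N. Pads are 32 mm wide; open, the fingers measure 118 mm over their backs; the gripper's body (76 mm by 178 mm) begins 60 mm behind the grasp point.
Start: joints at [-1.271, 0.379, 1.734, -0, 1.028, -0.033], TCP at [0.229, -0.662, 0.236] pointing down, gripper open.
Joint ranges: [-2.77, 2.77], [-0.74, 2.19], [0, 2.66], [-1.06, 4.2], [0.31, 2.87], [-3.08, 3.08]. Speed limits (rad/s): [1.89, 1.89, 2.39, 3.14, 3.14, 3.14].

## Interface

Orientations are given as a rotation vector (axis times angle).
In Python, from station import env gives the robot as it stands.
- The arm moves only by the tool play_rows, never from a script. Its argument "series" is a list of rows, each a list of 6 numbers: the shift along the tool's x, y, z scaled (see below), then the turn, a rotation vector about the tool's x, y, z scaled (see below). In form: [[tx, ty, tz, ax, ay, az], ...]. A call has 1 to 12 rows; each row shifts and turns the commanded pose from where the row before left it, along the tool's axes as they then stand; what a row does not reach is not made up. The controller multiplies each number of a shift by 0.1 m and each number of a turn by 120 degrees. A row lasts 1/12 s, in which the tool goes at most 41.7 mm and 7.16 degrees, less where a joint would pass 70% of its speed; a pose out of reach is approached as far as the arm can. A call with a number of a shift or a turn outside -1 to 1 is refused whole. A call with a gripper value outside its range is refused whole. "grip" is the closure, from -1 (fully open) to 1 (shut), set as the call begins (left out, the last holds). The fingers move at their own pace and stop on an object; "newtons" is the grip in N (left out, the last holds). Time passes only in rows, so rows that do not move let the fingers close. It gives the time, the measured TCP pose, the force and the opening at its end, in the units of the state.
- env.get_state(): the state, without advancing time (a new reading comes with each control period).
- env.capture(name): name is "scene" or "side" or "wrist"; returns (picture, depth): 384x512x3 uint8, red, green, blue; 384x512 float32, m along the optical axis (not along the pixel's ray), 0 where there is no reading.
- env.camera_model(name): a dict with "fx", "fy", "cx", "cy" (pixels), "D" ([k1, k2, p1, p2, k3] as OpenCV has them; the pictures are not rectified), "world_from_camera" (4x4, takes a point from camera to world coordinates). Camera axes: x right, y down, z forward; pixel columns grow to the right and rows downward; lengths in m; the calibration is good to about 2 mm. A picture is of the moment at which its call begins: read the wrist's pose just before it. camera_model takes no time and is no camera call; for the wrist camera it gives the pose at the moment of the call.
- env.job_done(): hands the job in, once; it reports no verdict.
The state is a dict: "clock": time; "q": joint angles; "dq": joint speeds; "tau": joint torques, N m; "tool_pos": TCP position; "tcp_rot": TCP orientation; "contact_force": force on the tool from outside, world axes, zero at the start; "wrist_torque": the same for the moment, N m; "gripper_width": finger opening in m.
Only numpy, scipy, OpenCV 4.12 (cv2) and the standard library are available. Lean on these libraries where they do the work, as an engineer would, in place of code of your own. Each camera call takes 0.05 s, during which the arm holds its last target. There are 200 camera calls.

## Working session

There is one attempt and no reset: what is moved stays moved. The work goes in short steps, Python scripts to look and compute and a tool call to move; the robot and the scene stay as the last step left them, time stands still between calls to the robot, and variables do not carry over. Pictures are saved under pics/ and viewed, about 8 in all and at most 12, crops included, and the job is handed in when it is done.

Besides the shell and the picture viewer there is one more tool, called after "Request:" as name(argument=value, ...), one argument or row to a line, values as JSON. play_rows: Moves the arm, as the interface text tells. Its arguments: {"type":"object","properties":{"series":{"type":"array","items":{"type":"array","items":{"type":"number","minimum":-1,"maximum":1}}},"grip":{"type":"number"},"newtons":{"type":"number"}},"required":["series"]}

```bash
mkdir -p pics; ls; cat > h.py <<'E'
import numpy as np, cv2
from scipy.spatial.transform import Rotation as R
from station import env
def cap(name,tag):
    m=env.camera_model(name); p,d=env.capture(name)
    cv2.imwrite(f'pics/{tag}.png',p[:,:,::-1]); np.savez(f'pics/{tag}.npz',p=p,d=d,T=m['world_from_camera'],K=[m['fx'],m['fy'],m['cx'],m['cy']],D=m['D'])
    return p,d,m
def load(tag): return np.load(f'pics/{tag}.npz')
def rays(z,uv):
    fx,fy,cx,cy=z['K'];K=np.array([[fx,0,cx],[0,fy,cy],[0,0,1]])
    n=cv2.undistortPoints(np.float64(uv).reshape(-1,1,2),K,z['D']).reshape(-1,2)
    return np.c_[n,np.ones(len(n))]
def pts(z,uv,depth=None):
    uv=np.array(uv); d=z['d'][uv[:,1].astype(int),uv[:,0].astype(int)] if depth is None else depth
    return (rays(z,uv)*d[:,None])@z['T'][:3,:3].T+z['T'][:3,3]
def cloud(z):
    v,u=np.mgrid[0:384,0:512]; uv=np.c_[u.ravel(),v.ravel()]
    return pts(z,uv).reshape(384,512,3)
def onplane(z,uv,h):
    r=rays(z,uv)@z['T'][:3,:3].T;o=z['T'][:3,3]
    return o+r*((h-o[2])/r[:,2])[:,None]
E
python3 - <<'E'
from h import *
for n in ['scene','side','wrist']:
    p,d,m=cap(n,n+'0'); print(n,m['world_from_camera'].round(3).tolist(),m['fx'])
a=[cv2.imread(f'pics/{n}0.png') for n in ['scene','side']]
cv2.imwrite('pics/s0.png',cv2.resize(a[0],(800,600),interpolation=cv2.INTER_CUBIC))
cv2.imwrite('pics/s1.png',cv2.resize(a[1],(800,600),interpolation=cv2.INTER_CUBIC))
print(env.get_state())
E
```

```text
pics
scene [[0.594, 0.682, -0.427, 1.157], [0.804, -0.494, 0.331, -0.488], [0.015, -0.54, -0.841, 1.295], [0.0, 0.0, 0.0, 1.0]] 464.23989987764344
side [[-0.768, -0.424, 0.48, -0.11], [-0.64, 0.53, -0.556, 0.764], [-0.019, -0.734, -0.679, 1.063], [0.0, 0.0, 0.0, 1.0]] 494.81888611786775
wrist [[0.326, -0.915, -0.239, 0.295], [-0.945, -0.316, -0.082, -0.638], [-0.001, 0.253, -0.967, 0.385], [0.0, 0.0, 0.0, 1.0]] 306.09251674087596
{'clock': 0.15, 'q': array([-1.27130141e+00,  3.79276431e-01,  1.73464741e+00, -3.59549453e-06,
        1.02847946e+00, -3.32719013e-02]), 'dq': array([-8.08661269e-04,  9.18630306e-05, -5.87662922e-04,  1.47843821e-04,
        2.74498326e-04,  3.09155778e-05]), 'tau': array([-1.19277058e-03, -7.64103770e+01, -4.34653258e+01,  6.50624139e-02,
        4.09866928e-02, -4.78100537e-05]), 'tool_pos': array([ 0.22859174, -0.66132877,  0.2354467 ]), 'tcp_rot': array([-3.09741537e+00, -5.20170375e-01,  1.73747336e-04]), 'contact_force': array([-0.23939805,  0.16446676, -0.63173246]), 'wrist_torque': array([ 0.0037315 ,  0.00917295, -0.02496442]), 'gripper_width': 0.0911354824016316}
```

View pics/s0.png

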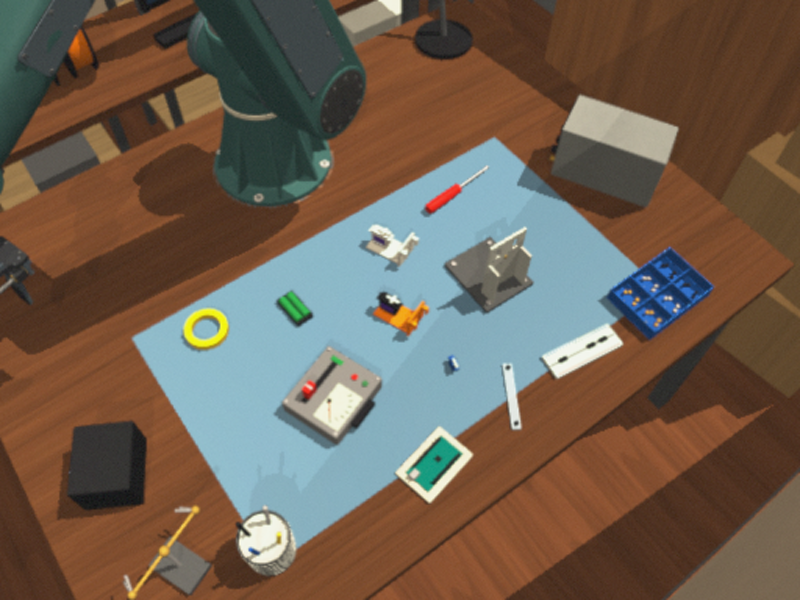

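View pics/s1.png

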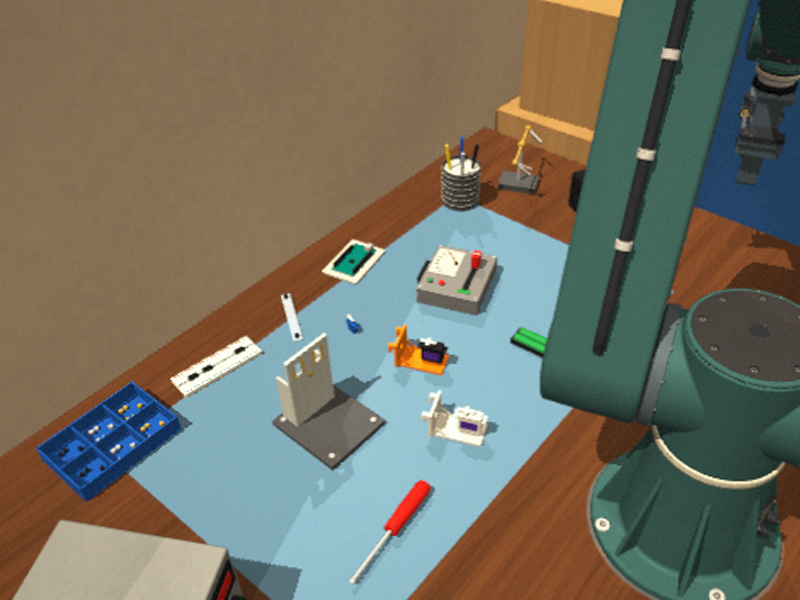

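Scene view (800x600 scale): the orange bracket is at (400,308) with its black servo at (388,300). The upright is at (505,260) and the red knob at (308,388), with the green mark at (337,360). The white bracket at (392,243) is the look-alike. Next I'll measure from the depth data.

```bash
python3 - <<'E'
from h import *
for n in ['scene','side']:
    z=load(n+'0');C=cloud(z);hsv=cv2.cvtColor(z['p'],cv2.COLOR_RGB2HSV).astype(int);H,S,V=[hsv[...,i] for i in range(3)]
    ok=z['d']>0
    reg=lambda c,r:ok&(np.hypot(C[...,0]-c[0],C[...,1]-c[1])<r)
    sc=np.array([.64,.64])
    # seeds
    b=C[tuple((np.array([312,402] if n=='scene' else [362,430])*.64).astype(int))]
    s=C[tuple((np.array([265,490] if n=='scene' else [420,330])*.64).astype(int))]
    k=C[tuple((np.array([388,308] if n=='scene' else [262,476])*.64).astype(int))]
    print(n,b.round(3),s.round(3),k.round(3))
    m=reg(b,.12)&(H>5)&(H<17)&(S>170)&(V>90)&(C[...,2]>.005)
    P=C[m]; print(' orange',len(P),P.min(0).round(3),P.max(0).round(3))
    hi=P[P[:,2]>.035]; c,(w,h),a=cv2.minAreaRect(np.float32(hi[:,:2])); print(' backplate rect',np.round(c,4),w,h,a)
    c,(w,h),a=cv2.minAreaRect(np.float32(P[:,:2])); print(' all rect',np.round(c,4),w,h,a)
    # upright
    m=reg(s,.2)&(S<70)&(C[...,2]>.04)&(C[...,2]<.175); P=C[m]
    lab=P[np.hypot(*(P[:,:2]-np.median(P[:,:2],0)).T)<.1]
    c,(w,h),a=cv2.minAreaRect(np.float32(lab[:,:2])); print(' upright',len(lab),np.round(c,4),w,h,a)
    m=reg(k,.12)&((H<6)|(H>174))&(S>150)&(V>90)&(C[...,2]>.045); P=C[m]
    print(' red',len(P),P.min(0).round(3),P.max(0).round(3))
    c,(w,h),a=cv2.minAreaRect(np.float32(P[:,:2])); print(' knob rect',np.round(c,4),w,h,a)
    m=reg(k,.12)&(H>45)&(H<75)&(S>120)&(C[...,2]>.03); P=C[m];print(' green',len(P),np.median(P,0).round(3) if len(P) else '')
    m=reg(k,.2)&(C[...,2]>.03)&(C[...,2]<.046); P=C[m]
    c,(w,h),a=cv2.minAreaRect(np.float32(P[:,:2])); print(' tester rect',np.round(c,4),w,h,a)
E
```

```text
scene [ 0.529 -0.003  0.008] [0.595 0.164 0.115] [ 0.593 -0.268  0.073]
 orange 145 [ 0.494 -0.052  0.005] [0.593 0.025 0.06 ]
 backplate rect [5.694e-01 5.000e-04] 0.04802725464105606 0.05840890109539032 67.94186401367188
 all rect [ 0.5371 -0.0142] 0.1007542759180069 0.058674126863479614 19.82977867126465
 upright 677 [0.6086 0.2042] 0.09604557603597641 0.039942510426044464 88.4386215209961
 red 53 [ 0.582 -0.279  0.045] [ 0.616 -0.176  0.076]
 knob rect [ 0.5969 -0.2262] 0.10549331456422806 0.02397097274661064 81.94111633300781
 green 19 [ 0.562 -0.186  0.041]
 tester rect [ 0.6142 -0.2258] 0.14369654655456543 0.1513110101222992 19.69607925415039
side [ 0.51  -0.009  0.016] [0.564 0.203 0.01 ] [ 0.588 -0.255  0.06 ]
 orange 234 [ 0.484 -0.05   0.005] [0.593 0.035 0.058]
 backplate rect [0.5657 0.0023] 0.05669025331735611 0.054028306156396866 51.26993942260742
 all rect [ 0.5358 -0.0072] 0.09939425438642502 0.06286781281232834 21.409725189208984
 upright 1019 [0.6089 0.2079] 0.09413579106330872 0.04054597392678261 87.01091003417969
 red 52 [ 0.582 -0.275  0.045] [ 0.615 -0.169  0.076]
 knob rect [ 0.5974 -0.2215] 0.10810333490371704 0.020445022732019424 80.5926513671875
 green 16 [ 0.564 -0.184  0.042]
 tester rect [ 0.6163 -0.2198] 0.14319443702697754 0.1577586531639099 19.759174346923828
```

Bracket yaw is about 20°, which is close to the tool's present yaw, and the upright faces the robot. I'll move above the bracket for a near view.

Request:
play_rows(
  series=[
    [0.258,-0.284,-0.03,0,0,0],
    [0.258,-0.284,-0.03,0,0,0],
    [0.258,-0.284,-0.03,0,0,0],
    [0.258,-0.284,-0.03,0,0,0],
    [0.258,-0.284,-0.03,0,0,0],
    [0.258,-0.284,-0.03,0,0,0],
    [0.258,-0.284,-0.03,0,0,0],
    [0.258,-0.284,-0.03,0,0,0],
    [0.258,-0.284,-0.03,0,0,0],
    [0.258,-0.284,-0.03,0,0,0],
    [0.258,-0.284,-0.03,0,0,0],
    [0.258,-0.284,-0.03,0,0,0],
  ],
)

```text
clock: 1.15
tool_pos: [0.4102, -0.2366, 0.2721]
tcp_rot: [3.098, 0.52, 0.0]
contact_force: [1.2, -0.1, 0.3]
gripper_width: 0.0911
```

Request:
play_rows(
  series=[
    [0.258,-0.284,-0.03,0,0,0],
    [0.258,-0.284,-0.03,0,0,0],
    [0.258,-0.284,-0.03,0,0,0],
    [0.258,-0.284,-0.03,0,0,0],
    [0.258,-0.284,-0.03,0,0,0],
    [0.258,-0.284,-0.03,0,0,0],
    [0,0,0,0,0,0],
    [0,0,0,0,0,0],
    [0,0,0,0,0,0],
  ],
)

```text
clock: 1.9
tool_pos: [0.5003, -0.0268, 0.2896]
tcp_rot: [-3.098, -0.522, 0.001]
contact_force: [0.1, -0.6, -1.0]
gripper_width: 0.0913
```

```bash
python3 - <<'E'
from h import *
print(env.get_state()['tool_pos'],env.get_state()['tcp_rot'])
cap('wrist','w1'); a=cv2.imread('pics/w1.png'); cv2.imwrite('pics/w1b.png',cv2.resize(a,(800,600),interpolation=cv2.INTER_CUBIC))
E
```

```text
[ 0.5002512  -0.02683733  0.2896316 ] [-3.09800186e+00 -5.21517395e-01  1.02312440e-03]
```

View pics/w1b.png

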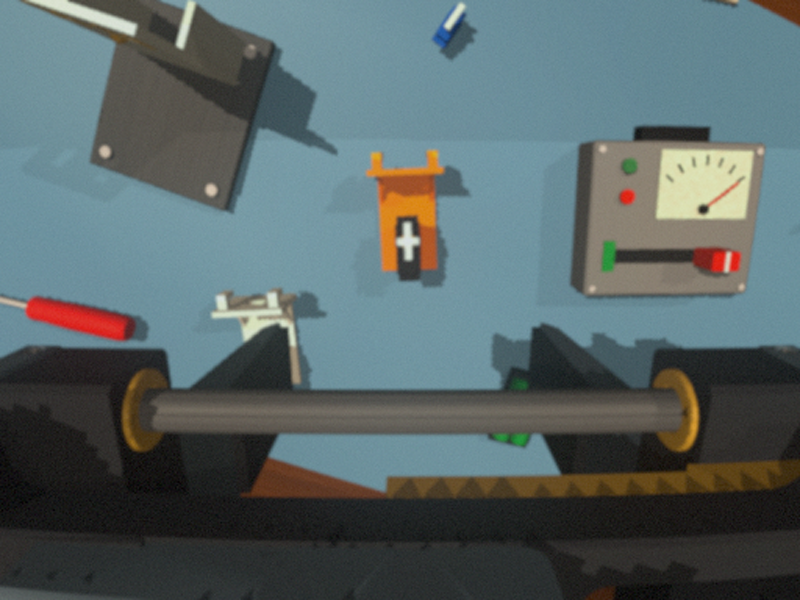

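Wrist view (800x600): the bracket's claws are at (377,158) and (434,155), the horn at (407,241), and its axis runs straight up the picture. The foot is at upper left and the red knob at (720,261), with the green end at (609,256). Now I'll refine the numbers.

```bash
python3 - <<'E'
from h import *
z=load('w1');C=cloud(z);hsv=cv2.cvtColor(z['p'],cv2.COLOR_RGB2HSV).astype(int);H,S,V=[hsv[...,i] for i in range(3)]
near=lambda c,r:(z['d']>0)&(np.hypot(C[...,0]-c[0],C[...,1]-c[1])<r)
o=near((.53,-.01),.09)&(H>4)&(H<20)&(S>150)
P=C[o]; print('orange',len(P),P[:,2].min(),P[:,2].max())
yaw0=np.radians(19.2)
def rect(P,n):
    c,(w,h),a=cv2.minAreaRect(np.float32(P[:,:2])); print(n,len(P),np.round(c,4),round(w,4),round(h,4),round(a,2),'z',np.percentile(P[:,2],[5,50,95]).round(4))
rect(P,'all'); rect(P[P[:,2]>.04],'plate'); rect(P[P[:,2]<.025],'shelf')
B=C[near((.5,-.027),.045)&(V<60)&(C[...,2]>.035)]; rect(B,'servo')
W=C[near((.5,-.027),.045)&(V>120)&(S<60)&(C[...,2]>.04)]; rect(W,'horn')
F=np.array([.64,.64])
uv=lambda *a:np.array(a)*.64
print('desk chk',pts(z,uv((480,250),(330,350)).astype(int)).round(4))
print('claw tips z.051',onplane(z,uv((377,153),(434,151)),.051).round(4))
print('plate ends z.056',onplane(z,uv((367,174),(443,171)),.056).round(4))
print('horn z.057',onplane(z,uv((408,241)),.057).round(4))
# tester
T=C[near((.61,-.22),.13)&(C[...,2]>.034)&(C[...,2]<.046)]; rect(T,'tester')
K=C[near((.59,-.27),.06)&((H<6)|(H>172))&(S>120)&(C[...,2]>.062)]; rect(K,'knobtop')
G=C[near((.56,-.185),.05)&(H>45)&(H<75)&(S>120)&(C[...,2]>.03)]; rect(G,'green')
print('tester corners z.04',onplane(z,uv((588,143),(762,146),(746,293),(584,295)),.04).round(4))
print('knob white line ends z.072',onplane(z,uv((731,251),(727,271)),.072).round(4), 'green c', onplane(z,uv((609,256)),.04).round(4))
# foot
fc=onplane(z,uv((272,42),(230,207),(94,160)),.012);print('foot corners',fc.round(4),'yaw of edges',[np.degrees(np.arctan2(*(fc[0]-fc[1])[[1,0]])),np.degrees(np.arctan2(*(fc[2]-fc[1])[[1,0]]))],[np.linalg.norm(fc[0]-fc[1]),np.linalg.norm(fc[2]-fc[1])])
# upright plane from scene/side
for n in ['scene','side']:
    y=load(n+'0');D=cloud(y)
    m=(y['d']>0)&(abs(D[...,0]-.61)<.045)&(abs(D[...,1]-.206)<.07)&(D[...,2]>.03)&(D[...,2]<.175)
    Q=D[m]; top=Q[Q[:,2]>.155]; rect(top,n+' top'); rect(Q,n+' allup')
    for lo in (.03,.06,.09,.12,.15):
        q=Q[(Q[:,2]>lo)&(Q[:,2]<lo+.03)]; print(lo,len(q),np.percentile(q[:,0],[5,50,95]).round(3),np.percentile(q[:,1],[2,50,98]).round(3))
E
```

```text
orange 5497 0.00442690525055911 0.38788450714919537
all 5497 [ 0.5336 -0.0194] 0.1105 0.1278 13.92 z [0.0062 0.3668 0.3776]
plate 3983 [ 0.5336 -0.0194] 0.1105 0.1278 13.92 z [0.0568 0.3731 0.3778]
shelf 1511 [ 0.5268 -0.0156] 0.0836 0.0489 21.22 z [0.0056 0.0069 0.0087]
servo 23645 [ 0.5212 -0.0212] 0.059 0.0581 60.73 z [0.3809 0.3895 0.3972]
horn 205 [ 0.5172 -0.0192] 0.0181 0.0298 85.52 z [0.0514 0.0574 0.0588]
desk chk [[ 0.5244 -0.0869  0.0021]
 [ 0.3853  0.0157  0.0025]]
claw tips z.051 [[ 0.5744  0.0257  0.051 ]
 [ 0.5904 -0.0159  0.051 ]]
plate ends z.056 [[ 0.5567  0.0277  0.056 ]
 [ 0.5782 -0.0275  0.056 ]]
horn z.057 [[ 0.5177 -0.0195  0.057 ]]
tester 10160 [ 0.6074 -0.2266] 0.1303 0.1519 19.91 z [0.0395 0.0413 0.0431]
knobtop 246 [ 0.5893 -0.2641] 0.0164 0.0251 19.42 z [0.064  0.0723 0.0738]
green 122 [ 0.5603 -0.1849] 0.0233 0.0103 23.18 z [0.0412 0.0423 0.0435]
tester corners z.04 [[ 0.6388 -0.1316  0.04  ]
 [ 0.6898 -0.2732  0.04  ]
 [ 0.5721 -0.3204  0.04  ]
 [ 0.5214 -0.18    0.04  ]]
knob white line ends z.072 [[ 0.5981 -0.2656  0.072 ]
 [ 0.5824 -0.2702  0.072 ]] g
[... 355 characters left out ...]
 [0.6086 0.2042] 0.096 0.0399 88.44 z [0.0383 0.0997 0.1674]
0.03 144 [0.595 0.601 0.626] [0.157 0.219 0.246]
0.06 159 [0.595 0.6   0.626] [0.157 0.211 0.246]
0.09 197 [0.594 0.598 0.625] [0.158 0.203 0.248]
0.12 111 [0.592 0.596 0.598] [0.159 0.202 0.248]
0.15 117 [0.591 0.596 0.598] [0.159 0.203 0.249]
side top 172 [0.5974 0.2075] 0.0922 0.0123 87.99 z [0.1562 0.1648 0.1708]
side allup 1222 [0.6082 0.208 ] 0.0946 0.041 85.82 z [0.0364 0.0996 0.1668]
0.03 254 [0.592 0.595 0.623] [0.165 0.222 0.254]
0.06 270 [0.592 0.595 0.621] [0.166 0.222 0.254]
0.09 286 [0.592 0.595 0.625] [0.166 0.219 0.254]
0.12 214 [0.592 0.595 0.599] [0.165 0.212 0.254]
0.15 198 [0.592 0.595 0.6  ] [0.165 0.211 0.253]
```

Bracket yaw is 21.2° and the claw spacing comes out at 44.6 mm against 44 expected. The servo centre is near (0.510, -0.023). I'll descend and grasp.

Request:
play_rows(
  series=[
    [0.052,0,0.36,0,0,-0.0175],
    [0.052,0,0.36,0,0,0],
    [0,0,0.36,0,0,0],
    [0,0,0.36,0,0,0],
    [0,0,0.36,0,0,0],
    [0,0,0.36,0,0,0],
    [0,0,0.25,0,0,0],
    [0,0,0.14,0,0,0],
    [0,0,0,0,0,0],
    [0,0,0,0,0,0],
  ],
  grip=-1,
)

```text
clock: 2.78
tool_pos: [0.5098, -0.0241, 0.0347]
tcp_rot: [-3.088, -0.574, 0.002]
contact_force: [0.0, -0.3, -0.1]
gripper_width: 0.0913
```

Request:
play_rows(
  series=[
    [0,0,0,0,0,0],
    [0,0,0,0,0,0],
    [0,0,0,0,0,0],
    [0,0,0,0,0,0],
    [0,0,0,0,0,0],
    [0,0,0,0,0,0],
    [0,0,0,0,0,0],
    [0,0,0,0,0,0],
  ],
  grip=1,
  newtons=40,
)

```text
clock: 3.45
tool_pos: [0.5104, -0.0231, 0.035]
tcp_rot: [3.088, 0.577, 0.0]
contact_force: [0.5, 0.0, -0.4]
gripper_width: 0.0407
```

Request:
play_rows(
  series=[
    [0,0,0,0,0,0],
    [0,0,0,0,0,0],
    [0,0,0,0,0,0],
    [0,0,-0.15,0,0,0],
    [0,0,-0.3,0,0,0],
    [0,0,-0.36,0,0,0],
    [0,0,-0.36,0,0,0],
    [0,0,-0.36,0,0,0],
    [0,0,-0.36,0,0,0.035],
    [0,0,-0.36,0,0,0.044],
    [0,0,-0.3,0,0,0.049],
    [0,0,-0.1,0,0,0.049],
  ],
)

```text
clock: 4.45
tool_pos: [0.5117, -0.0233, 0.3047]
tcp_rot: [3.141, -0.01, 0.009]
contact_force: [1.1, 0.4, -0.5]
gripper_width: 0.0198
```

Request:
play_rows(
  series=[
    [-0.06,-0.2,0,0,0,0],
    [-0.06,-0.38,0,0,0,0],
    [-0.06,-0.38,0,0,0,0],
    [-0.06,-0.38,0,0,0,0],
    [-0.06,-0.38,0,0,0,0],
    [-0.06,-0.36,0,0,0,0],
    [0,-0.2,0,0,0,0],
    [0,0,0,0,0,0],
    [0,0,0,0,0,0],
    [0,0,0,0,0,0],
  ],
)

```text
clock: 5.28
tool_pos: [0.4744, 0.2045, 0.2996]
tcp_rot: [3.141, -0.002, -0.001]
contact_force: [-0.1, -0.2, -1.2]
gripper_width: 0.0199
```

```bash
python3 - <<'E'
from h import *
s=env.get_state();print(s['tool_pos'],s['tcp_rot'],s['gripper_width'],s['contact_force'])
for n in ['wrist','scene','side']: cap(n,n+'2')
w=cv2.resize(cv2.imread('pics/wrist2.png')[:300],(800,469),interpolation=cv2.INTER_CUBIC)
cv2.imwrite('pics/w2b.png',w)
E
```

```text
[0.47443216 0.20447309 0.29963473] [ 3.14122578e+00 -1.57335297e-03 -9.13646264e-04] 0.019877970157878105 [-0.08159238 -0.15125245 -1.20335351]
```

View pics/w2b.png

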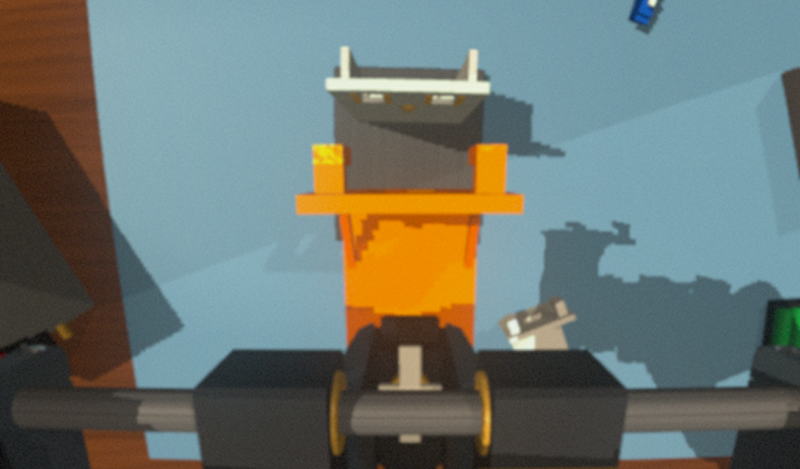

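Wrist view: the bracket is held straight, with its plate spanning columns 297–523 and claws at (328,155) and (490,155). The upright's top edge runs (327,87)–(490,88), with both slots just below it. Now the relative measurement.

```bash
python3 - <<'E'
from h import *
z=load('wrist2'); s=.64
g=z['p'].astype(int); hsv=cv2.cvtColor(z['p'],cv2.COLOR_RGB2HSV).astype(int);H,S,V=[hsv[...,i] for i in range(3)]
up=(S<60)&(V>150); up[:40]=0; up[66:]=0; up[:,:195]=0; up[:,325:]=0
v,u=np.nonzero(up); 
# plate strip rows per column
fr=[];bk=[]
for c in range(216,308,4):
    r=np.nonzero(up[:,c])[0]
    if len(r): fr.append((c,r.max()+.5)); bk.append((c,r.min()-.5))
fr=np.array(fr);print(fr[:,1],np.array(bk)[:,1])
r0=int(np.median(fr[:,1]))-2; cs=np.nonzero(up[r0])[0]; print('row',r0,cs.min(),cs.max())
F=onplane(z,fr,.168); k=np.polyfit(F[:,1],F[:,0],1); print('upright front: x at ends, yaw deg',np.polyval(k,[.16,.25]).round(4),-np.degrees(np.arctan(k[0])), 'inlier',np.std(F[:,0]-np.polyval(k,F[:,1])))
E1=onplane(z,[(cs.min()-.5,r0),(cs.max()+.5,r0)],.168);print('ends',E1.round(4),'mid y',E1[:,1].mean())
o=(H>4)&(H<20)&(S>150)&(V>120); tz=env.get_state()['tool_pos'][2]
rows=np.nonzero(o[:,195])[0]; rows=rows[(rows>115)&(rows<145)];print(rows.min(),rows.max())
rr=int(rows.mean()); cs=np.nonzero(o[rr])[0]; cs=cs[(cs>170)&(cs<350)]; B=onplane(z,[(cs.min()-.5,rr),(cs.max()+.5,rr)],tz+.021);print('plate ends',B.round(4),B[:,1].mean())
be=[]
for c in list(range(193,199))+list(range(226,298,4))+list(range(327,333)):
    r=np.nonzero(o[110:145,c])[0]+110; be.append((c,r.min()-.5))
be=np.array(be); q=onplane(z,be,tz+.021); print(be[:,1]); k=np.polyfit(q[:,1],q[:,0],1);print('back face x',np.median(q[:,0]),'yaw',-np.degrees(np.arctan(k[0])))
for rr in (95,100,104):
    cs=np.nonzero(o[rr])[0]; d=np.nonzero(np.diff(cs)>5)[0]; print('claws',rr,cs.min(),cs[d],cs[d+1],cs.max())
C=cloud(z);
print('depth plate top',np.median(C[128:134,230:290][...,2]), 'upright top',np.median(C[54:57,220:300][...,2]))
print('hookz',np.median(C[95:99,203:217,2]),np.median(C[95:99,307:322,2]))
E
```

```text
[57.5 57.5 57.5 57.5 57.5 64.5 63.5 62.5 58.5 58.5 58.5 58.5 58.5 58.5
 58.5 58.5 65.5 65.5 64.5 59.5 59.5 59.5 59.5] [48.5 39.5 48.5 49.5 49.5 49.5 49.5 49.5 49.5 49.5 49.5 49.5 49.5 49.5
 50.5 50.5 50.5 50.5 50.5 50.5 39.5 39.5 39.5]
row 56 207 313
upright front: x at ends, yaw deg [0.5876 0.5905] -1.807681301214117 inlier 0.002151635487409975
ends [[0.5926 0.252  0.168 ]
 [0.5925 0.1595 0.168 ]] mid y 0.20578505213875886
125 135
plate ends [[0.5378 0.2343 0.3209]
 [0.5377 0.1746 0.3209]] 0.20441628792066424
[124.5 124.5 124.5 123.5 123.5 123.5 120.5 120.5 120.5 120.5 120.5 120.5
 120.5 120.5 120.5 120.5 120.5 120.5 120.5 120.5 120.5 120.5 120.5 120.5
 123.5 123.5 123.5 124.5 124.5 124.5]
back face x 0.5415279854845594 yaw -0.15563785306959213
claws 95 215 [221 306] [300 316] 324
claws 100 201 [201 221] [219 300] 323
claws 104 219 [222] [300] 323
depth plate top 0.3215594663002932 upright top 0.1687123493732117
hookz 0.31670693999842114 0.3164010514860154
```

Request:
play_rows(
  series=[
    [0,-0.038,0.2,0,0,0.01],
    [0,0,0.36,0,0,0],
    [0,0,0.36,0,0,0],
    [0,0,0.36,0,0,0],
    [0,0,0.26,0,0,0],
    [0,0,0.136,0,0,0],
    [0.1,0,0,0,0,0],
    [0.15,0,0,0,0,0],
    [0.05,0,0,0,0,0],
    [0,0,0,0,0,0],
    [0,0,0,0,0,0],
  ],
)

```text
clock: 6.35
tool_pos: [0.5052, 0.2078, 0.1332]
tcp_rot: [-3.141, 0.036, -0.002]
contact_force: [0.6, -0.3, -1.5]
gripper_width: 0.0201
```

```bash
python3 - <<'E'
from h import *
s=env.get_state();print(s['tool_pos'],s['tcp_rot'],s['gripper_width'],s['contact_force'])
for n in ['wrist','side','scene']: cap(n,n+'3')
w=cv2.imread('pics/wrist3.png')[:200]; a=cv2.imread('pics/side3.png')[190:310,150:330]
w=cv2.resize(w,(800,312),interpolation=cv2.INTER_CUBIC)
b=cv2.imread('pics/scene3.png')[110:220,250:400]
a=cv2.resize(a,(400,266),interpolation=cv2.INTER_CUBIC);b=cv2.resize(b,(400,266),interpolation=cv2.INTER_CUBIC)
cv2.imwrite('pics/c3.png',np.vstack([w,np.hstack([a,b])]))
E
```

```text
[0.50522794 0.2078124  0.13315619] [-3.14100183e+00  3.60434266e-02 -1.55658009e-03] 0.020108654951582025 [ 0.61676608 -0.26644291 -1.5019108 ]
```

View pics/c3.png

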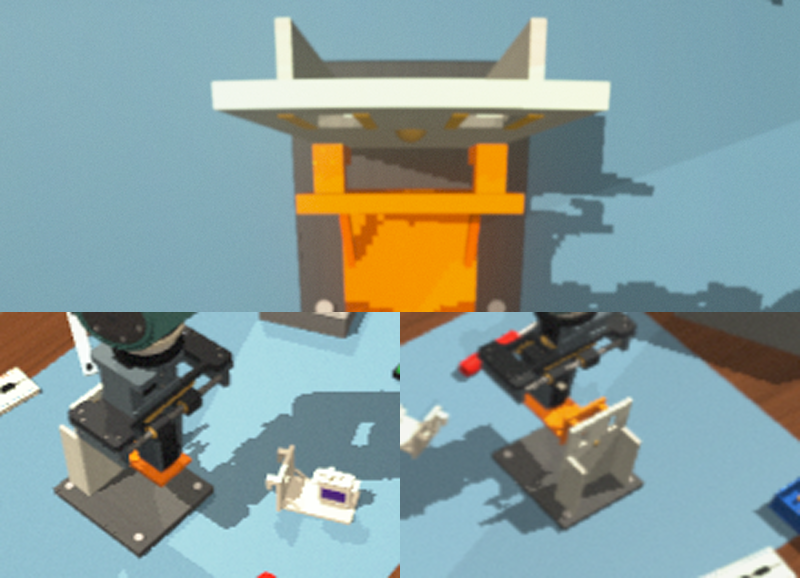

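Upright and bracket now look parallel, centred on columns 410.5 and 410, with the claws in line with both slots. I'll advance to contact in small steps.

Request:
play_rows(
  series=[
    [0.05,0,0,0,0,0],
    [0.05,0,0,0,0,0],
    [0.03,0,0,0,0,0],
    [0.02,0,0,0,0,0],
    [0,0,0,0,0,0],
    [0,0,0,0,0,0],
  ],
)

```text
clock: 7.0
tool_pos: [0.5196, 0.2076, 0.1322]
tcp_rot: [3.141, -0.035, -0.0]
contact_force: [-1.0, 0.4, -1.4]
gripper_width: 0.0198
```

Request:
play_rows(
  series=[
    [0.02,0,0,0,0,0],
    [0.02,0,0,0,0,0],
    [0,0,0,0,0,0],
    [0,0,0,0,0,0],
  ],
)

```text
clock: 7.33
tool_pos: [0.5233, 0.2075, 0.1322]
tcp_rot: [3.141, -0.035, -0.001]
contact_force: [-2.5, -0.3, -1.4]
gripper_width: 0.0199
```

Request:
play_rows(
  series=[
    [0.02,0,0,0,0,0],
    [0,0,0,0,0,0],
    [0,0,0,0,0,0],
  ],
)

```text
clock: 7.58
tool_pos: [0.525, 0.2075, 0.1321]
tcp_rot: [3.141, -0.035, -0.002]
contact_force: [-5.6, 0.2, -0.1]
gripper_width: 0.0203
```

Request:
play_rows(
  series=[
    [0.02,0,0,0,0,0],
    [0,0,0,0,0,0],
    [0,0,0,0,0,0],
  ],
)

```text
clock: 7.83
tool_pos: [0.5253, 0.2074, 0.1317]
tcp_rot: [3.141, -0.035, -0.008]
contact_force: [-18.9, 2.9, 7.2]
gripper_width: 0.0199
```

Request:
play_rows(
  series=[
    [-0.014,0,0,0,0,0],
    [0,0,0,0,0,0],
    [0,0,0.03,0,0,0],
    [0,0,0.03,0,0,0],
    [0,0,0.03,0,0,0],
    [0,0,0.03,0,0,0],
    [0,0,0,0,0,0],
    [0,0,0,0,0,0],
  ],
)

```text
clock: 8.5
tool_pos: [0.5252, 0.2072, 0.1196]
tcp_rot: [3.141, -0.035, -0.004]
contact_force: [-6.1, 0.4, -7.6]
gripper_width: 0.0197
```

Request:
play_rows(
  series=[
    [0,0,0.02,0,0,0],
    [0,0,0.015,0,0,0],
    [0,0,0,0,0,0],
    [0,0,0,0,0,0],
  ],
)

```text
clock: 8.83
tool_pos: [0.5252, 0.2074, 0.1164]
tcp_rot: [3.141, -0.035, -0.004]
contact_force: [-8.5, 1.3, -2.1]
gripper_width: 0.0197
```

Request:
play_rows(
  series=[
    [0,0,0.015,0,0,0],
    [0,0,0,0,0,0],
    [0,0,0,0,0,0],
  ],
)

```text
clock: 9.08
tool_pos: [0.5252, 0.2074, 0.1151]
tcp_rot: [3.141, -0.035, -0.004]
contact_force: [-10.5, 1.4, 1.7]
gripper_width: 0.0197
```

Request:
play_rows(
  series=[
    [0,0,0.01,0,0,0],
    [0,0,0,0,0,0],
    [0,0,0,0,0,0],
  ],
)

```text
clock: 9.33
tool_pos: [0.5252, 0.2074, 0.1145]
tcp_rot: [3.141, -0.035, -0.004]
contact_force: [-14.6, -0.1, 9.9]
gripper_width: 0.0198
```

Request:
play_rows(
  series=[
    [-0.005,0,0.008,0,0,0],
    [0,0,0,0,0,0],
    [0,0,0,0,0,0],
  ],
)

```text
clock: 9.58
tool_pos: [0.5251, 0.2075, 0.1142]
tcp_rot: [3.141, -0.035, -0.002]
contact_force: [-15.5, -2.4, 15.0]
gripper_width: 0.0199
```

```bash
python3 - <<'E'
from h import *
s=env.get_state();print(s['tool_pos'],s['contact_force'],s['wrist_torque'])
for n in ['wrist','side','scene']: cap(n,n+'4')
w=cv2.imread('pics/wrist4.png')[20:170,100:420]
w=cv2.resize(w,(800,375),interpolation=cv2.INTER_CUBIC)
b=cv2.imread('pics/scene4.png')[120:200,260:380];a=cv2.imread('pics/side4.png')[190:270,160:280]
f=lambda a:cv2.resize(a,(330,220),interpolation=cv2.INTER_CUBIC)
cv2.imwrite('pics/c4.png',np.vstack([w,np.hstack([f(a),f(b),np.zeros((220,140,3),np.uint8)])]))
E
```

```text
[0.52511798 0.20748999 0.11421909] [-15.46929093  -2.40828559  15.02096903] [-0.36352726  2.18347476 -0.21579219]
```

View pics/c4.png

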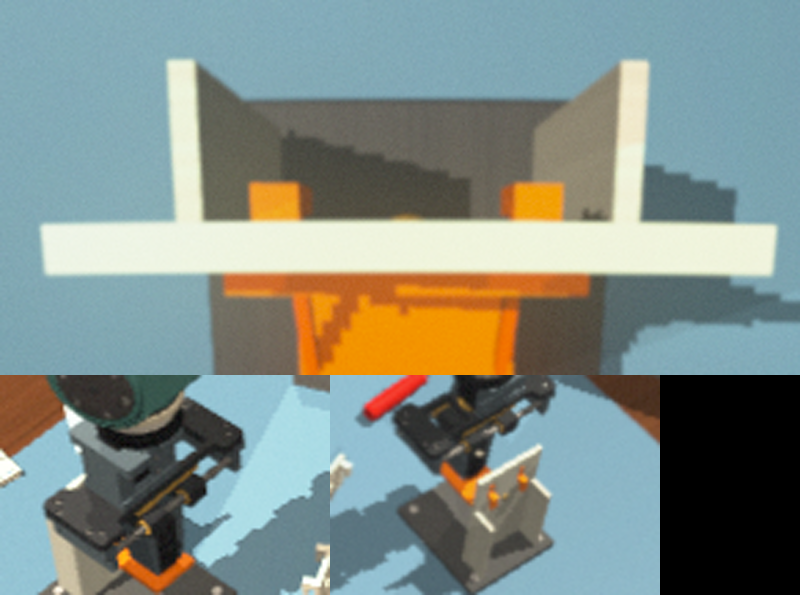

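Both claws are through the slots and it resists at the expected height (TCP 0.1142, predicted 0.115). I'll relieve the x load, give one more press, then let go.

Request:
play_rows(
  series=[
    [-0.008,0,0.008,0,0,0],
    [0,0,0,0,0,0],
    [0,0,0,0,0,0],
  ],
)

```text
clock: 9.98
tool_pos: [0.525, 0.2075, 0.1138]
tcp_rot: [3.141, -0.035, -0.0]
contact_force: [-14.7, -4.2, 18.2]
gripper_width: 0.0201
```

Request:
play_rows(
  series=[
    [0,0,-0.012,0,0,0],
    [0,0,-0.008,0,0,0],
    [0,0,0,0,0,0],
    [0,0,0,0,0,0],
  ],
)

```text
clock: 10.32
tool_pos: [0.525, 0.2076, 0.115]
tcp_rot: [-3.141, 0.035, 0.0]
contact_force: [-7.4, -1.3, 2.0]
gripper_width: 0.02
```

Request:
play_rows(
  series=[
    [0,0,0,0,0,0],
    [0,0,0,0,0,0],
    [0,0,0,0,0,0],
    [0,0,0,0,0,0],
    [0,0,0,0,0,0],
  ],
  grip=-0.2,
)

```text
clock: 10.73
tool_pos: [0.5253, 0.2077, 0.1149]
tcp_rot: [-3.141, 0.035, -0.001]
contact_force: [-0.3, 0.4, -0.1]
gripper_width: 0.0505
```

Request:
play_rows(
  series=[
    [0,0,-0.15,0,0,0],
    [0,0,-0.35,0,0,0],
    [0,0,-0.38,0,0,0],
    [0,0,-0.38,0,0,0],
    [-0.2,0,-0.3,0,0,0],
    [-0.2,0,-0.2,0,0,0],
    [0,0,0,0,0,0],
    [0,0,0,0,0,0],
  ],
)

```text
clock: 11.4
tool_pos: [0.485, 0.2087, 0.292]
tcp_rot: [-3.14, 0.034, -0.004]
contact_force: [-0.5, -0.4, 0.1]
gripper_width: 0.0548
```

```bash
python3 - <<'E'
from h import *
s=env.get_state();print(s['tool_pos'],s['contact_force'],s['gripper_width'])
for n in ['wrist','side','scene']: cap(n,n+'5')
w=cv2.imread('pics/wrist5.png')[:200,120:400]
w=cv2.resize(w,(560,400),interpolation=cv2.INTER_CUBIC)
b=cv2.imread('pics/scene5.png')[125:195,280:350];a=cv2.imread('pics/side5.png')[200:280,170:250]
f=lambda a:cv2.resize(a,(240,200),interpolation=cv2.INTER_CUBIC)
cv2.imwrite('pics/c5.png',np.hstack([w,np.vstack([f(a),f(b)])]))
z=load('wrist5');C=cloud(z);hsv=cv2.cvtColor(z['p'],cv2.COLOR_RGB2HSV).astype(int)
m=(hsv[...,0]>4)&(hsv[...,0]<20)&(hsv[...,1]>150)&(hsv[...,2]>90)&(z['d']>0)
P=C[m]; P=P[(P[:,2]>.05)&(P[:,2]<.16)&(P[:,0]>.44)&(P[:,0]<.66)&(abs(P[:,1]-.206)<.05)]
pl=P[(P[:,0]>.582)&(P[:,0]<.593)]; sh=P[P[:,0]<.57]
print(len(P),'plate z pct',np.percentile(pl[:,2],[50,90,98]).round(4),'shelf z',np.median(sh[:,2]).round(4),len(sh),'y',np.percentile(P[:,1],[1,99]).round(4),'x',np.percentile(P[:,0],[1,50,99]).round(4))
hk=P[P[:,0]>.6];print('hook z',len(hk),np.percentile(hk[:,2],[10,50,90]).round(4) if len(hk) else '')
d=C[(z['d']>0)&(hsv[...,1]<60)&(C[...,2]>.155)&(C[...,2]<.18)];print('upright top z',np.median(d[:,2]),np.percentile(d[:,0],[2,50,98]).round(4))
dk=C[(z['d']>0)&(abs(C[...,2])<.008)&(hsv[...,0]>90)&(hsv[...,0]<110)];print('desk',np.median(dk[:,2]))
E
```

```text
[0.48501635 0.20868506 0.29201347] [-0.50087394 -0.41160281  0.07432489] 0.0547645414397023
3078 plate z pct [0.1325 0.1372 0.1487] shelf z 0.0846 1868 y [0.1787 0.2321] x [0.5022 0.5618 0.5914]
hook z 0 
upright top z 0.1687170193261088 [0.5897 0.5929 0.5969]
desk 0.0017248768866346964
```

View pics/c5.png

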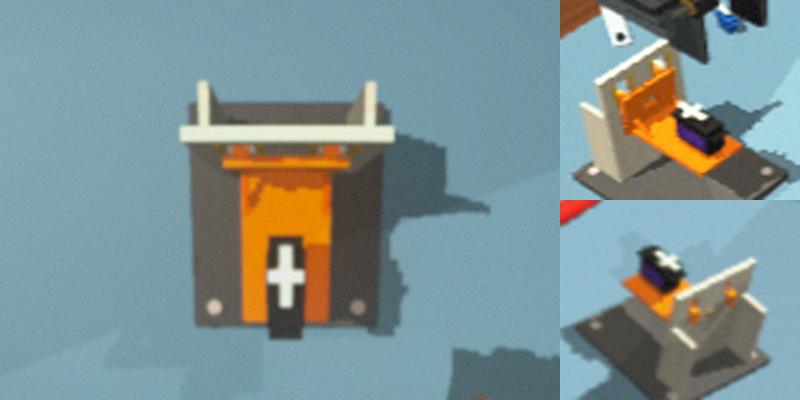

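The bracket hangs home: shelf top reads 0.085 and plate top 0.137, against 0.085 and 0.136 expected. Both claws show behind the slots. I'll cross-check its height with the other cameras and check the joints for the coming turn.

```bash
python3 - <<'E'
from h import *
def org(tag,c,zr,r=.08):
    z=load(tag);C=cloud(z);hsv=cv2.cvtColor(z['p'],cv2.COLOR_RGB2HSV).astype(int)
    m=(hsv[...,0]>4)&(hsv[...,0]<18)&(hsv[...,1]>170)&(hsv[...,2]>90)&(z['d']>0)&(np.hypot(C[...,0]-c[0],C[...,1]-c[1])<r)&(C[...,2]>zr[0])&(C[...,2]<zr[1])
    return C[m]
for n in ['side','scene']:
    A=org(n+'0',(.54,-.01),(-.01,.09)); B=org(n+'5',(.555,.206),(.06,.16))
    for P,t in ((A,'before'),(B,'hung')):
        print(n,t,len(P),'z pct',np.percentile(P[:,2],[2,25,50,75,98]).round(4),'shelf',np.median(P[P[:,2]<np.percentile(P[:,2],2)+.015][:,2]).round(4))
print(env.get_state()['q'].round(3))
E
```

```text
side before 303 z pct [0.0019 0.0062 0.0104 0.0271 0.0545] shelf 0.0069
side hung 471 z pct [0.0779 0.0848 0.0978 0.1197 0.1363] shelf 0.0843
scene before 191 z pct [0.0017 0.007  0.0136 0.042  0.0585] shelf 0.0073
scene hung 117 z pct [0.0791 0.0823 0.0855 0.0918 0.1321] shelf 0.0845
[ 0.361  0.039  2.044 -0.     1.06   1.955]
```

Request:
play_rows(
  series=[
    [0,0,0,0,0,0.057],
    [0,0,0,0,0,0.057],
  ],
)

```text
clock: 11.72
tool_pos: [0.4851, 0.2083, 0.2894]
tcp_rot: [3.113, -0.417, -0.003]
contact_force: [0.2, 0.3, -0.4]
gripper_width: 0.0549
```

```bash
python3 -c "
from h import *
s=env.get_state();print(s['q'].round(3),s['tcp_rot'],s['tool_pos'])"
```

```text
[ 0.361  0.04   2.044 -0.     1.06   2.198] [ 3.11282726e+00 -4.16785668e-01 -2.72938782e-03] [0.48508725 0.20827323 0.28940721]
```

Cameras agree that the bracket is at or below home height, with no sign of it sitting high. Now I'll go to the tester and turn there, where joint 6 stays in range.

Request:
play_rows(
  series=[
    [0.1,0.19,0,0,0,0],
    [0.18,0.345,0,0,0,0],
    [0.18,0.345,0,0,0,0],
    [0.18,0.345,0,0,0,0],
    [0.18,0.345,0,0,0,0],
    [0.18,0.345,0,0,0,0],
    [0.18,0.345,0,0,0,0],
    [0.18,0.345,0,0,0,0],
    [0.18,0.345,0,0,0,0],
    [0.18,0.345,0,0,0,0],
    [0.18,0.345,0,0,0,0],
    [0.18,0.345,0,0,0,0],
  ],
)

```text
clock: 12.72
tool_pos: [0.5831, -0.2326, 0.2891]
tcp_rot: [-3.114, 0.409, 0.003]
contact_force: [0.5, 0.2, 1.4]
gripper_width: 0.0551
```

Request:
play_rows(
  series=[
    [0.18,0.345,0,0,0,0],
    [0.01,0.015,0,0,0,0.057],
    [0,0,0,0,0,0.057],
    [0,0,0,0,0,0.057],
    [0,0,0,0,0,0.057],
    [0,0,0,0,0,0.057],
    [0,0,0,0,0,0.057],
    [0,0,0,0,0,0.057],
    [0,0,0,0,0,0.057],
    [0,0,0,0,0,0],
    [0,0,0,0,0,0],
  ],
)

```text
clock: 13.63
tool_pos: [0.5921, -0.2701, 0.2894]
tcp_rot: [2.582, -1.79, -0.003]
contact_force: [0.7, -0.1, 0.1]
gripper_width: 0.0546
```

```bash
python3 - <<'E'
from h import *
s=env.get_state();print(s['tool_pos'],s['tcp_rot'],s['q'].round(2))
cap('wrist','w6');cv2.imwrite('pics/w6b.png',cv2.resize(cv2.imread('pics/w6.png'),(800,600),interpolation=cv2.INTER_CUBIC))
z=load('w6');C=cloud(z);hsv=cv2.cvtColor(z['p'],cv2.COLOR_RGB2HSV).astype(int);H,S,V=[hsv[...,i] for i in range(3)]
near=lambda c,r:(z['d']>0)&(np.hypot(C[...,0]-c[0],C[...,1]-c[1])<r)
def rect(P,n):
    c,(w,h),a=cv2.minAreaRect(np.float32(P[:,:2])); print(n,len(P),np.round(c,4),round(w,4),round(h,4),round(a,2),'z',np.percentile(P[:,2],[5,50,95]).round(4))
T=near((.607,-.2266),.13)&(C[...,2]>.034)&(C[...,2]<.046); rect(C[T],'tester')
K=near((.59,-.267),.05)&((H<6)|(H>172))&(S>120)&(C[...,2]>.069); rect(C[K],'knobtop')
W=near((.59,-.267),.03)&(S<90)&(V>140)&(C[...,2]>.066); rect(C[W],'whiteline') if W.sum()>4 else print('no W')
E
```

```text
[ 0.59206905 -0.27010403  0.28939814] [ 2.58156352 -1.78980111 -0.00270148] [-0.46  0.25  1.8  -0.    1.09  2.32]
tester 9190 [ 0.6072 -0.2279] 0.1305 0.1499 19.94 z [0.0395 0.0411 0.0429]
knobtop 209 [ 0.6046 -0.2751] 0.0249 0.0612 58.74 z [0.0706 0.0725 0.0743]
whiteline 40 [ 0.589  -0.2662] 0.0159 0.003 21.72 z [0.0721 0.0734 0.0748]
```

View pics/w6b.png

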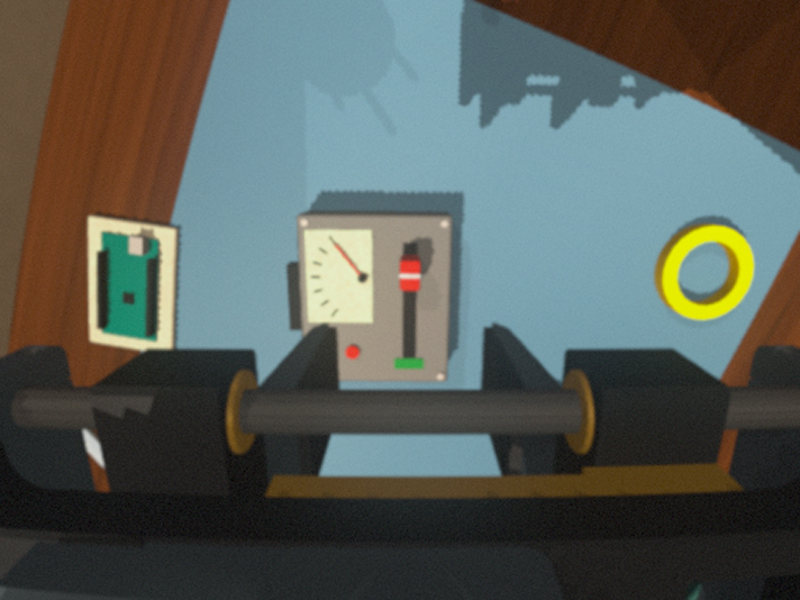

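The white line is at (410,275), giving a knob centre of (0.589, -0.266). The green mark is at (409,363), 60-odd mm away along tool -x. I'll descend and pinch.

Request:
play_rows(
  series=[
    [-0.047,0.015,0.2,0,0,0.005],
    [0,0,0.36,0,0,0],
    [0,0,0.36,0,0,0],
    [0,0,0.36,0,0,0],
    [0,0,0.36,0,0,0],
    [0,0,0.3,0,0,0],
    [0,0,0.244,0,0,0],
    [0,0,0,0,0,0],
    [0,0,0,0,0,0],
  ],
)

```text
clock: 14.43
tool_pos: [0.5886, -0.2658, 0.0714]
tcp_rot: [2.571, -1.805, -0.004]
contact_force: [-0.0, -0.2, -0.2]
gripper_width: 0.0545
```

Request:
play_rows(
  series=[
    [0,0,0,0,0,0],
    [0,0,0,0,0,0],
    [0,0,0,0,0,0],
    [0,0,0,0,0,0],
    [0,0,0,0,0,0],
    [0,0,0,0,0,0],
    [0,0,0,0,0,0],
    [0,0,0,0,0,0],
  ],
  grip=1,
  newtons=25,
)

```text
clock: 15.1
tool_pos: [0.5902, -0.2659, 0.073]
tcp_rot: [-2.568, 1.807, -0.003]
contact_force: [5.3, 4.5, 0.7]
gripper_width: 0.0157
```

Request:
play_rows(
  series=[
    [-0.05,-0.013,0,0,0,0],
    [-0.1,0,0,0,0,0],
    [-0.1,0,0,0,0,0],
    [-0.1,0,0,0,0,0],
    [-0.1,0,0,0,0,0],
    [-0.08,0,0,0,0,0],
    [-0.05,0,0,0,0,0],
    [0,0,0,0,0,0],
    [0,0,0,0,0,0],
  ],
)

```text
clock: 15.85
tool_pos: [0.5707, -0.2114, 0.0729]
tcp_rot: [2.569, -1.806, 0.001]
contact_force: [-4.6, -7.8, 6.4]
gripper_width: 0.0156
```

Request:
play_rows(
  series=[
    [-0.02,0,0,0,0,0],
    [0,0,0,0,0,0],
    [0,0,0,0,0,0],
  ],
)

```text
clock: 16.1
tool_pos: [0.5701, -0.2098, 0.0729]
tcp_rot: [2.569, -1.807, 0.001]
contact_force: [-4.3, -8.0, 7.2]
gripper_width: 0.0156
```

Request:
play_rows(
  series=[
    [-0.015,0,0,0,0,0],
    [-0.01,0,0,0,0,0],
    [0,0,0,0,0,0],
    [0,0,0,0,0,0],
  ],
)

```text
clock: 16.43
tool_pos: [0.5698, -0.2089, 0.073]
tcp_rot: [2.569, -1.806, 0.006]
contact_force: [-2.3, -22.8, -0.3]
gripper_width: 0.016
```

```bash
python3 - <<'E'
from h import *
p,d,m=cap('scene','s7')
q,e,m2=cap('side','d7')
a=cv2.imread('pics/s7.png')[205:295,170:260];b=cv2.imread('pics/d7.png')[140:210,255:330]
f=lambda a:cv2.resize(a,(400,400),interpolation=cv2.INTER_CUBIC)
cv2.imwrite('pics/c7.png',np.hstack([f(a),f(b)]))
s=env.get_state();print(s['tool_pos'],s['contact_force'],s['gripper_width'])
E
```

```text
[ 0.56982035 -0.20890466  0.07301476] [ -1.77767074 -21.57800402  -1.13589456] 0.01599511494445058
```

View pics/c7.png

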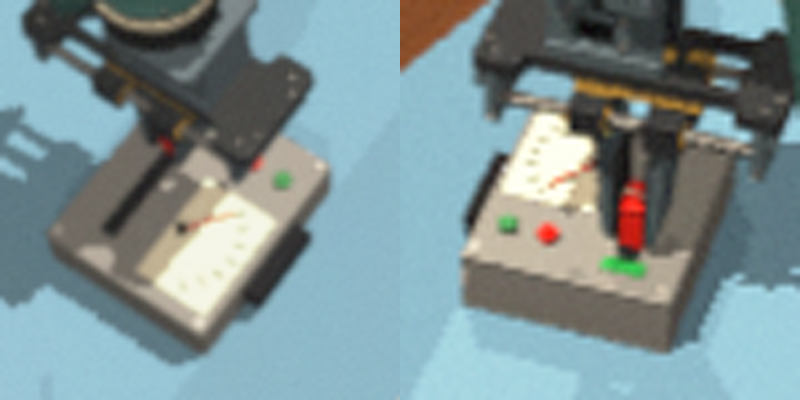

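The force jumped from about 6 to 22 N, so it is at the stop, and the side view shows the knob at the green mark. I'll ease off 1 mm, hold, then open.

Request:
play_rows(
  series=[
    [0.01,0,0,0,0,0],
    [0,0,0,0,0,0],
    [0,0,0,0,0,0],
    [0,0,0,0,0,0],
    [0,0,0,0,0,0],
    [0,0,0,0,0,0],
    [0,0,0,0,0,0],
    [0,0,0,0,0,0],
    [0,0,0,0,0,0],
  ],
)

```text
clock: 17.28
tool_pos: [0.5699, -0.2091, 0.073]
tcp_rot: [2.569, -1.806, 0.003]
contact_force: [-3.2, -14.6, 3.5]
gripper_width: 0.0157
```

Request:
play_rows(
  series=[
    [0,0,0,0,0,0],
    [0,0,0,0,0,0],
    [0,0,0,0,0,0],
    [0,0,0,0,0,0],
    [0,0,0,0,0,0],
    [0,0,0,0,0,0],
    [0,0,0,0,0,0],
    [0,0,0,0,0,0],
    [0,0,0,0,0,0],
    [0,0,0,0,0,0],
  ],
  grip=-1,
)

```text
clock: 18.12
tool_pos: [0.5696, -0.2077, 0.0723]
tcp_rot: [2.569, -1.808, -0.0]
contact_force: [-0.5, -0.3, 0.4]
gripper_width: 0.0796
```

Request:
play_rows(
  series=[
    [0,0,-0.2,0,0,0],
    [0,0,-0.36,0,0,0],
    [0,0,-0.36,0,0,0],
    [0,0,-0.36,0,0,0],
    [0,0,-0.36,0,0,0],
    [0,0,-0.3,0,0,0],
    [0,0,0,0,0,0],
    [0,0,0,0,0,0],
    [0,0,0,0,0,0],
  ],
)

```text
clock: 18.87
tool_pos: [0.5692, -0.2075, 0.2656]
tcp_rot: [2.569, -1.808, -0.001]
contact_force: [-0.7, -0.1, -0.4]
gripper_width: 0.0911
```

```bash
python3 - <<'E'
from h import *
s=env.get_state();print(s['clock'],s['tool_pos'],s['contact_force'],s['gripper_width'])
cap('wrist','w8');cap('scene','s8');cap('side','d8')
for t in ['w8']:
    z=load(t);C=cloud(z);hsv=cv2.cvtColor(z['p'],cv2.COLOR_RGB2HSV).astype(int);H,S,V=[hsv[...,i] for i in range(3)]
    W=(z['d']>0)&(np.hypot(C[...,0]-.589,C[...,1]+.266)<.03)&(S<90)&(V>140)&(C[...,2]>.066);print('line',W.sum(),C[W].mean(0) if W.sum() else '')
a=cv2.imread('pics/s8.png')[110:300,170:400];b=cv2.imread('pics/d8.png')[140:290,160:340]
cv2.imwrite('pics/c8.png',np.hstack([cv2.resize(a,(400,330),interpolation=cv2.INTER_CUBIC),cv2.resize(b,(396,330),interpolation=cv2.INTER_CUBIC)]))
E
```

```text
18.8667 [ 0.56915107 -0.20751634  0.26556633] [-0.72757067 -0.07096765 -0.42163251] 0.09108904299866222
line 46 [ 0.58904298 -0.26579487  0.07328754]
```

View pics/c8.png

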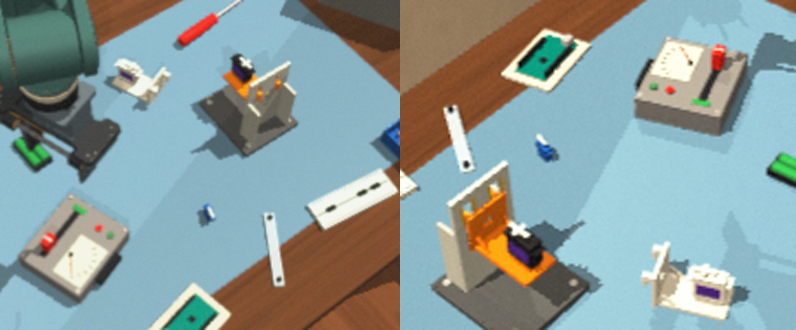

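The slide is home again (line at 0.589, -0.266, the same as at the start). The bracket hangs on the upright, the bystanders are in place and the robot is clear. Handing in.

```bash
python3 -c "
from station import env
print(env.job_done())"
```

```text
the job is handed in; nothing more can be done
None
```

I hung the orange bracket on the upright and let go of it. I then ran the sweep test on the tester and handed the job in at about 19 s; no verdict was reported.

- **Bracket:** I pressed it down with about 18 N at the end. After release the wrist camera read the plate top at 0.137 m and the shelf at 0.085 m, against 0.136 and 0.085 m expected at home.
- **Catch:** I could not see it behind the plate. That it locked is inferred from the home height and the firm stop under the press.
- **Disagreement:** The side and scene cameras put the shelf only about 77 mm higher than on the desk, not 80 mm. The side camera's plate-top rise was 82 mm. That could be measurement bias or a slight forward sag, and it does not suggest the bracket is sitting high.
- **Slide:** I pinched the red knob and dragged it to the green-marked stop, where the force jumped from about 6 N to 22 N. I held it there for over half a second and opened the fingers. In the last wrist picture the knob was back home to within 1 mm.
- **Bystanders:** None appeared to have moved in the last pictures. I did not measure them, and the tape was outside those crops. The robot was clear of everything and its contact force was near zero.

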